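# Rebuild the ice shaver's collar stack and press it home

### The job

Rebuild the ice shaver's stack of three collars on the locating post, the largest at the bottom, the middle one on it and the smallest on top; one collar was left on the post, so if it is not the one that belongs at the bottom take it off first. The stiff carrier disc under the stack has to end pressed all the way down the post, fully home on the base, with the three collars lying flat on it and on one another, and everything let go. Leave the jar, the bowl and the screwdriver where they are.

Things in the scene. Friction and masses are not known exactly. Their poses are not given: they have to be found in the camera images.
- stand: fixed assembly stand: white round base 116 mm across and 14 mm high with a rim chamfered over its outer 12 mm, carrying an upright steel locating post 16 mm in diameter whose tip is 98 mm above the table; the last 8 mm taper to 6 mm. Origin: on the axis of the post, at the table surface; z up
- post_tip (a point): centre of the post's tip, 98 mm above the table, on the post's axis
- carrier (a joint): travel in m of the dark steel carrier disc (68 mm across, 9 mm thick) that is captive on the post; 0 = parked up, its upper face 45 mm above the table; 0.022 = fully home on the base, upper face 23 mm above the table. It is stiff and stays where it is left: about 9 N downward moves it; it carries the collars' weight without sinking
- carrier_top (a point): centre of the carrier disc's upper face, on the post's axis
- block: fixed timber offcut, 95 mm (its x) by 280 mm (its y), 45 mm high, on whose top two of the collars lie, 90 mm either side of the middle along its y; its middle is free. Origin: centre of its underside
- collar_large: loose plain aluminium collar (ring), outer diameter 62 mm, bore 19 mm, 18 mm high, 130 g. Origin: centre of its underside, z along its axis. At the start one of the three collars, any of them, is on the post and lies on the carrier; the other two lie flat on the timber
- collar_middle: loose plain aluminium collar, outer diameter 50 mm, bore 19 mm, 14 mm high, 65 g. Origin: centre of its underside, z along its axis
- collar_small: loose plain aluminium collar, outer diameter 38 mm, bore 19 mm, 12 mm high, 30 g. Origin: centre of its underside, z along its axis
- jar: bystander: closed grease jar, 60 mm across, 70 mm high, beyond the timber. Origin: centre of its underside
- cup: bystander: open steel bowl, 90 mm across, 60 mm high, to the left of the stand. Origin: centre of its underside
- screwdriver: bystander: screwdriver lying on the table to the right of the timber, handle towards the robot. Origin: about the middle of its length, at its underside
Not all that is in view belongs to the job. Leave any green look-alike of the collar_small alone.

How it is judged (in metres and radians):
On the way, in this order (a step that is already met when the one before it is completed fails the run):
1. the large collar lies on the carrier and the middle collar lies on it, both on the post (horizontal distance between each of collar_large, collar_middle and post_tip below 0.004 m and z of collar_large in the frame of carrier_top between -0.003 and 0.003 m and z of collar_middle in the frame of collar_large between 0.015 and 0.021 m), for 0.2 s.
2. the small collar lies on top: all three are on the post in order, flat on one another (all of step 1 and horizontal distance between collar_small and post_tip below 0.004 m and z of collar_small in the frame of collar_middle between 0.011 and 0.017 m), for 0.2 s.
At the end, for the whole second after the job is handed in: the carrier is fully home (joint above 20.0 of 22 mm); the large, middle and small collars are on the post (axes within 4 mm of the post's), their undersides 23, 41 and 55 mm above the table, each within 3 mm, and at rest (value of joint carrier above 0.02 m and horizontal distance between each of collar_large, collar_middle, collar_small and post_tip below 0.004 m and z of collar_large in the frame of stand between 0.02 and 0.026 m and z of collar_middle in the frame of stand between 0.038 and 0.044 m and z of collar_small in the frame of stand between 0.052 and 0.058 m and linear speed of each of collar_large, collar_middle, collar_small below 0.02 m/s); the robot touches nothing.
It fails at once if the jar is moved by more than 30 mm (distance of jar from where it was at the start of the episode above 0.03 m).
It fails at once if the bowl is moved by more than 30 mm (distance of cup from where it was at the start of the episode above 0.03 m).
It fails at once if the screwdriver is moved by more than 30 mm (distance of screwdriver from where it was at the start of the episode above 0.03 m).
It also fails if it takes over 72 s, if anything falls off the work surface, if the arm or the gripper's body presses on something with over 40 N, if the wrist force passes 120 N, or if a joint passes its speed limit or range.

### The arm

A 6-joint arm with a two-finger parallel gripper is mounted at the origin on the work surface. World frame = base frame: x ahead of the robot, y to its left, z up, the work surface at z = 0. Lengths are in m, angles in degrees, forces in N, time in s.
With the tool pointing down it reaches from about 0.375 to 0.75 m from the base axis. Payload 9 kg.
Tool frame: the origin (TCP) lies on the centre line of the jaws, within the pads' length; the fingertips stand 17 mm ahead of it and the grasp point (between the pads) lies 2 mm behind it; z points along the fingers, y is the line along which they close (so a half turn about z gives the same grasp; the last joint's range is limited). The gripper opens to 85 mm and grips with 20 to 120 N. Pads are 22 mm wide; open, the fingers measure 114 mm over their backs; the gripper's body (76 mm by 85 mm) begins 54 mm behind the grasp point. The pads swing forward as they close: fully open they stand 13 mm farther back than shut.
Start: joints at [-89.479, 5.964, 5.575, 89.605, 0, 77.527], TCP at [0.135, -0.585, 0.248] pointing down, gripper open.
Joint ranges: [-171.21, 171.21], [-48.23, 106.86], [-62.78, 66.21], [-105.2, 120.99], [-86.42, 89.51], [-180, 180]. Speed limits (degrees/s): [127.2, 127.2, 147.25, 180, 180, 180].

### API

Orientations are given as a 3x3 rotation matrix whose columns are the frame's x, y, z axes.
In Python, from bench import * gives the robot as it stands.
- The arm moves only by the shell command python3 -m crank 'ROWS' [OPENING] [FORCE]. ROWS is JSON, one flat list of numbers, 6 for each row, row after row: the shift along the tool's x, y, z in cm, then the turn, a rotation vector about the tool's x, y, z in rad. In form: [tx, ty, tz, wx, wy, wz, tx, ty, tz, wx, wy, wz, ...]. A call has exactly 10 rows; each row is the pose to reach, as a shift and turn from the pose commanded when the call began, along the tool's axes at that moment; what a row does not reach only later rows make up. A row lasts 1/8 s, in which the tool goes at most 62.5 mm and 10.7 degrees, less where a joint would pass 70% of its speed; a pose out of reach is approached as far as the arm can. A call with a gripper value outside its range is refused whole. OPENING is the closure, from -1 (fully open) to 1 (shut), set as the call begins (- or left out, the last holds). The fingers move at their own pace and stop on an object; FORCE is the grip in N (left out, the last holds). Time passes only in rows, so rows that repeat a pose let the fingers close, or fill a call up. It gives the time, the measured TCP pose, the force, the opening and the grip force at its end, in the units of the state.
- read_state(): the state, without advancing time (a new reading comes with each control period).
- get_image(name): name is "scene" or "top"; returns a dict with "frame" (420x560x3 uint8, red, green, blue), "camera_matrix" (3x3 intrinsics, pixels), "R" (3x3) and "t" (3): a world point X has camera coordinates R X + t. Camera axes: x right, y down, z forward; pixel columns grow to the right and rows downward; lengths in m; the calibration is good to about 2 mm. A picture is of the moment at which its call begins. There is no depth.
- close_job(): hands the job in; it is judged then, once.
The state is a dict: "time": time; "joints": joint angles; "qd": joint speeds; "effort": joint torques, N m; "eef_pos": TCP position; "tool_rot": TCP orientation; "force": force on the tool from outside, world axes, zero at the start; "moment": the same for the moment, N m; "finger_gap": finger opening in m; "gripper_force": force on a finger pad.
Only numpy, scipy, OpenCV 4.12 (cv2) and the standard library are available. Lean on these libraries where they do the work, as an engineer would, in place of code of your own. Each camera call takes 0.05 s, during which the arm holds its last target. There are 200 camera calls.

## Working session

There is one attempt and no reset: what is moved stays moved. The work goes in short steps, Python scripts to look and compute and a shell command to move; the robot and the scene stay as the last step left them, time stands still between calls to the robot, and variables do not carry over. Pictures are saved under pics/ and viewed, at most 10 in all, crops included, and the job is handed in when it is done.

```bash
mkdir -p pics; python3 - <<'E'
from bench import *
import cv2,numpy as np
s=read_state();print(s)
for n in("scene","top"):
    d=get_image(n);cv2.imwrite(f"pics/{n}0.png",d["frame"][:,:,::-1]);print(n,d["camera_matrix"],d["R"],d["t"])
E
```

```text
{'time': 0.0, 'joints': array([-8.94790759e+01,  6.00055505e+00,  5.52735182e+00,  8.96049079e+01,
       -1.48495776e-04,  7.75272772e+01]), 'qd': array([ 0.02907598, -0.0405554 , -0.01372256, -0.00324486,  0.11267205,
        0.06395016]), 'effort': array([-1.21361139e-03, -5.56931019e+01,  5.03648508e+01,  1.69388100e-02,
       -2.46922491e-04, -1.20771131e-05]), 'eef_pos': array([ 0.13491725, -0.58431423,  0.24750533]), 'tool_rot': array([[ 9.74395004e-01,  2.24843003e-01, -1.49863239e-05],
       [ 2.24842814e-01, -9.74394094e-01,  1.36321526e-03],
       [ 2.91906826e-04, -1.33167970e-03, -9.99999071e-01]]), 'force': array([-0.26812928, -0.8044174 ,  0.00914051]), 'moment': array([-0.01682953,  0.05100218, -0.03881133]), 'gripper_force': 0.0, 'finger_gap': 0.08524996285764745}
scene [[489.80946371   0.         277.88856984]
 [  0.         489.80946371 211.32047051]
 [  0.           0.           1.        ]] [[-0.6514763   0.75863268  0.00742214]
 [ 0.65432273  0.56679774 -0.50060172]
 [-0.38397968 -0.32127369 -0.8656459 ]] [ 0.39877086 -0.34352318  1.49962368]
top [[471.67930192   0.         278.19619322]
 [  0.         471.67930192 206.12983042]
 [  0.           0.           1.        ]] [[-0.01776766 -0.99983259 -0.00436996]
 [-0.99332934  0.01814981 -0.1138745 ]
 [ 0.11393475  0.00231753 -0.99348553]] [1.14089887e-03 6.13523225e-01 1.20850435e+00]
```

View pics/scene0.png

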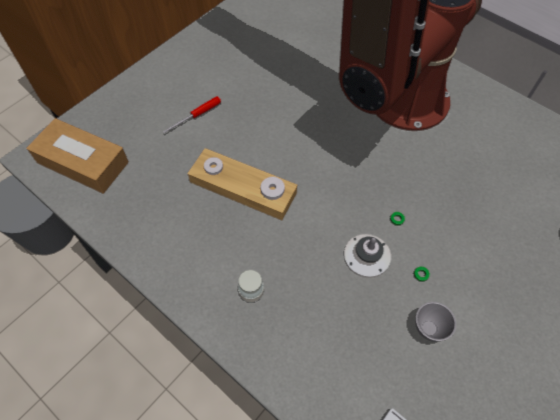

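View pics/top0.png

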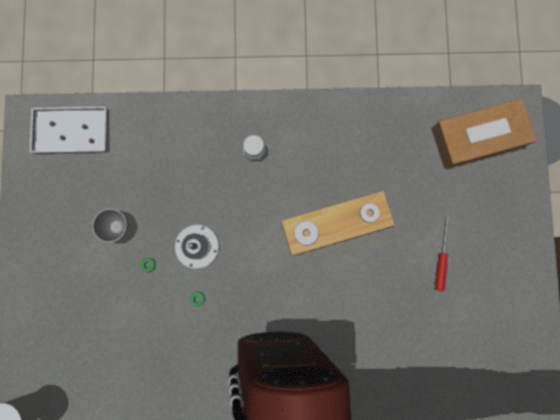

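Top view: the collars on the timber are at (306,233), which looks large, and (370,212). The collar on the post is at (194,246). The green look-alikes at (148,265) and (197,299) are excluded by colour. The bowl is at (110,226), the jar at (254,148) and the screwdriver at (442,260). Next I'll measure sizes and check one crop.

```bash
cat > h.py <<'E'
from bench import *
import cv2,numpy as np
def ray(d,u,v,z):
    K,R,t=d["camera_matrix"],d["R"],d["t"]
    c=-R.T@t; r=R.T@np.linalg.solve(K,[u,v,1]); return c+r*(z-c[2])/r[2]
def proj(d,X):
    p=d["camera_matrix"]@(d["R"]@np.array(X)+d["t"]); return p[:2]/p[2]
def scale(d,X):
    return d["camera_matrix"][0,0]/(d["R"]@np.array(X)+d["t"])[2]
def blobs(d,win,lo,hi,amin=20):
    """HSV mask in window (u0,v0,u1,v1), 4x upsampled -> ellipses in px"""
    u0,v0,u1,v1=win
    im=cv2.resize(d["frame"][v0:v1,u0:u1],None,fx=4,fy=4,interpolation=cv2.INTER_CUBIC)
    m=cv2.inRange(cv2.cvtColor(im,cv2.COLOR_RGB2HSV),np.array(lo),np.array(hi))
    out=[]
    for c in cv2.findContours(m,cv2.RETR_EXTERNAL,cv2.CHAIN_APPROX_NONE)[0]:
        if cv2.contourArea(c)>16*amin:
            (x,y),(a,b),t=cv2.fitEllipse(cv2.convexHull(c))
            out.append(((x+.5)/4-.5+u0,(y+.5)/4-.5+v0,a/4,b/4,t))
    return out
E
python3 - <<'E'
from h import *
rows=[]
for n,W in(("top",[(275,185,400,260),(165,215,225,275)]),("scene",[(180,145,305,220),(335,225,400,280)])):
    d=get_image(n)
    for w in W:
        c=d["frame"][w[1]:w[3],w[0]:w[2]]
        rows.append(cv2.resize(c,(390,290),interpolation=cv2.INTER_CUBIC))
    # low-saturation blobs on timber
    for b in blobs(d,W[0],(0,0,120),(180,75,255),60):
        X=ray(d,b[0],b[1],.058); print(n,np.round(b,1),X.round(4),"dia mm",np.round(np.array(b[2:4])/scale(d,X)*1e3,1))
    # timber
    for b in blobs(d,W[1],(0,0,170),(180,60,255),5): print(n,"stand",np.round(b,1),ray(d,b[0],b[1],.014).round(4))
cv2.imwrite("pics/crop1.png",np.vstack([np.hstack(rows[:2]),np.hstack(rows[2:])])[:,:,::-1])
E
```

```text
top [279.8 240.6  13.2  22.2 163.3] [ 0.5217 -0.0124  0.058 ] dia mm [34. 57.]
top [305.8 232.5  25.1  25.3 162. ] [ 0.5412 -0.0797  0.058 ] dia mm [64.4 65.1]
top [369.4 212.4  20.1  20.4 104.2] [ 0.5901 -0.2451  0.058 ] dia mm [51.8 52.7]
top [337.1 222.9  60.4 133.3  74.4] [ 0.5646 -0.1609  0.058 ] dia mm [155.5 343.3]
top stand [196.1 246.2  41.8  42.8  33.7] [0.5128 0.2102 0.014 ]Traceback (most recent call last):
  File "<stdin>", line 9, in <module>
  File "h.py", line 18, in blobs
    (x,y),(a,b),t=cv2.fitEllipse(cv2.convexHull(c))
                  ~~~~~~~~~~~~~~^^^^^^^^^^^^^^^^^^^
cv2.error: OpenCV(4.12.0) /io/opencv/modules/imgproc/src/shapedescr.cpp:361: error: (-201:Incorrect size of input array) There should be at least 5 points to fit the ellipse in function 'fitEllipseNoDirect'
```

```bash
sed -i 's/cv2.fitEllipse(cv2.convexHull(c))/cv2.fitEllipse(c)/' h.py
python3 - <<'E'
from h import *
rows=[]
for n,W in(("top",[(275,185,400,260),(165,215,225,275)]),("scene",[(180,145,305,220),(335,225,400,280)])):
    d=get_image(n)
    for w in W:
        c=d["frame"][w[1]:w[3],w[0]:w[2]]
        rows.append(cv2.resize(c,(390,290),interpolation=cv2.INTER_CUBIC))
    for b in blobs(d,W[0],(0,0,140),(180,60,255),60):
        for z in(.063,.059):
            X=ray(d,b[0],b[1],z); print(n,np.round(b,1),X.round(4),"dia mm",np.round(np.array(b[2:4])/scale(d,X)*1e3,1))
    for b in blobs(d,W[1],(0,0,170),(180,60,255),5): print(n,"stand",np.round(b,1),ray(d,b[0],b[1],.014).round(4))
    w=W[0]; u0,v0,u1,v1=w
    m=cv2.inRange(cv2.cvtColor(d["frame"],cv2.COLOR_RGB2HSV),np.array((8,70,60)),np.array((30,255,255)))[v0-10:v1+10,u0-10:u1+10]
    c=max(cv2.findContours(m,cv2.RETR_EXTERNAL,cv2.CHAIN_APPROX_NONE)[0],key=cv2.contourArea)
    P=cv2.boxPoints(cv2.minAreaRect(c))+[u0-10,v0-10]
    print(n,"timber",[ray(d,*p,.045)[:2].round(3) for p in P])
cv2.imwrite("pics/crop1.png",np.vstack([np.hstack(rows[:2]),np.hstack(rows[2:])])[:,:,::-1])
E
```

```text
top [305.8 232.6  24.3  24.6 155.2] [ 0.5408 -0.0795  0.063 ] dia mm [62.3 62.9]
top [305.8 232.6  24.3  24.6 155.2] [ 0.541  -0.0797  0.059 ] dia mm [62.5 63.1]
top [369.5 212.4  19.4  19.7 109.6] [ 0.5896 -0.2442  0.063 ] dia mm [49.8 50.7]
top [369.5 212.4  19.4  19.7 109.6] [ 0.59  -0.245  0.059] dia mm [49.9 50.8]
top stand [196.1 246.1  40.7  41.6  35.9] [0.5128 0.2103 0.014 ]
top timber [array([ 0.575, -0.016]), array([ 0.651, -0.288]), array([ 0.557, -0.311]), array([ 0.483, -0.041])]
scene [272.3 186.2  20.5  23.9  86.3] [ 0.5427 -0.0792  0.063 ] dia mm [52.9 61.6]
scene [272.3 186.2  20.5  23.9  86.3] [ 0.5408 -0.0809  0.059 ] dia mm [53.1 61.9]
scene [212.8 164.5  15.   18.9  82.1] [ 0.5942 -0.2427  0.063 ] dia mm [39.7 50. ]
scene [212.8 164.5  15.   18.9  82.1] [ 0.5924 -0.245   0.059 ] dia mm [39.9 50.2]
scene stand [370.6 246.2  11.5  13.2 120.7] [0.4925 0.2047 0.014 ]
scene stand [380.8 240.3   1.3   5.8 130.6] [0.4621 0.2147 0.014 ]
scene stand [367.4 254.4  38.5  42.5 112. ] [0.5165 0.2118 0.014 ]
scene timber [array([ 0.673, -0.273]), array([ 0.564, -0.328]), array([ 0.485, -0.036]), array([0.592, 0.005])]
```

View pics/crop1.png

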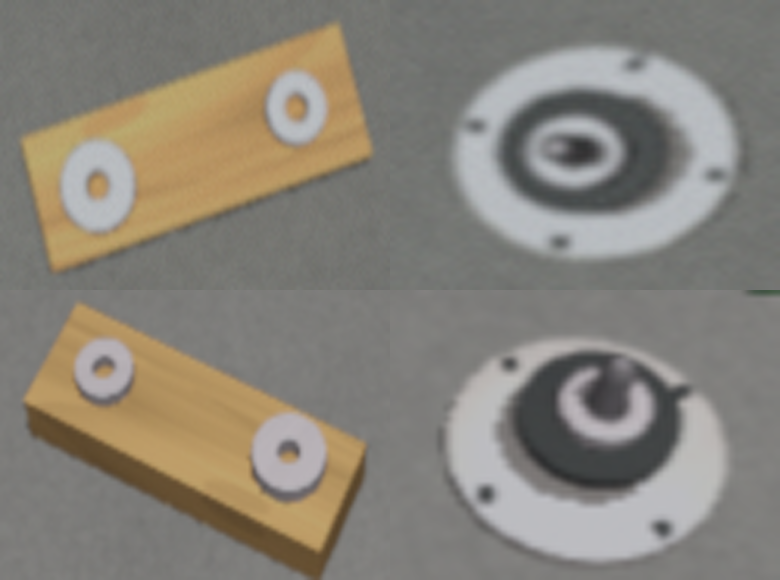

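The crop shows the large (62 mm) and middle (50 mm) collars on the timber and the small one on the post, so the small one has to come off first. Next I'll refine the post axis.

```bash
python3 - <<'E'
from h import *
for n,w in(("top",(165,215,225,275)),("scene",(335,225,400,280))):
    d=get_image(n)
    for nm,lo,hi,z,D,am in(("base",(0,0,150),(180,60,255),.003,116,800),("carrier",(0,0,0),(180,255,105),.045,68,250),("small",(0,0,170),(180,60,255),.057,38,60)):
        if nm=="base": lo=(0,0,135)
        for b in blobs(d,w,lo,hi,am):
            X=ray(d,b[0],b[1],z);print(n,nm,np.round(b,1),X.round(4),"dia",np.round(np.array(b[2:4])/scale(d,X)*1e3,1),"exp",D)
    print(n,"tip px for (.513,.212)",proj(d,(.513,.212,.098)))
from numpy import arccos
s=read_state();R=s["tool_rot"];T=np.array([[0,1,0],[1,0,0],[0,0,-1.]])
print("turn",cv2.Rodrigues(R.T@T)[0].ravel())
for X in([.45,-.2,.25],[.513,.212,.25]): print((R.T@(np.array(X)-[.135,-.585,.248])*100).round(2))
E
```

```text
top base [195.9 246.4  43.7  44.5  37.4] [0.5125 0.2127 0.003 ] dia [117.1 119.3] exp 116
top carrier [195.  245.9  24.5  26.5  92.8] [0.5124 0.2076 0.045 ] dia [63.5 68.6] exp 68
top small [196.1 246.2  40.7  41.6  36.5] [0.5113 0.2027 0.057 ] dia [104.4 106.8] exp 38
top tip px for (.513,.212) [189.36280653 245.0842951 ]
scene base [367.7 254.3  40.1  45.7 114.1] [0.5103 0.2105 0.003 ] dia [100.9 115.1] exp 116
scene carrier [369.  249.6  25.6  28.7  94.1] [0.5186 0.2118 0.045 ] dia [62.3 69.9] exp 68
scene small [367.4 254.4  38.6  42.4 112. ] [0.5375 0.218  0.057 ] dia [ 92.4 101.7] exp 38
scene tip px for (.513,.212) [374.22355352 238.26557111]
turn [-2.43260576e-05 -6.50532357e-05 -1.34395880e+00]
[ 39.35 -30.43  -0.2 ]
[ 54.76 -69.16  -0.19]
```

```bash
python3 -m crank '[3.9,-3,0,0,0,-0.13, 7.9,-6.1,0,0,0,-0.27, 11.8,-9.1,0,0,0,-0.4, 15.7,-12.2,0,0,0,-0.54, 19.7,-15.2,0,0,0,-0.67, 23.6,-18.3,0,0,0,-0.81, 27.5,-21.3,0,0,0,-0.94, 31.5,-24.3,0,0,0,-1.075, 35.4,-27.4,0,0,0,-1.21, 39.35,-30.43,0,0,0,-1.344]' -1 30
```

```text
time: 1.65
eef_pos: [0.4508, -0.1983, 0.2485]
tool_rot: [[-0.004, 1.0, 0.001], [1.0, 0.004, -0.001], [-0.001, 0.001, -1.0]]
force: [0.4, -0.6, 0.6]
finger_gap: 0.0856
gripper_force: 0.0
```

```bash
python3 -m crank '[4.1,0.6,0,0,0,0, 9,1.3,0,0,0,0, 14,2.1,0,0,0,0, 19,2.9,1,0,0,0, 24,3.6,3,0,0,0, 29,4.4,5,0,0,0, 34,5.1,7,0,0,0, 38,5.7,9,0,0,0, 41.1,6.2,11,0,0,0, 41.1,6.2,12,0,0,0]' -0.3 30
python3 - <<'E'
from h import *
a=[]
for n,w in(("scene",(320,190,460,295)),("top",(130,190,270,295))):
    d=get_image(n);a.append(cv2.resize(d["frame"][w[1]:w[3],w[0]:w[2]],None,fx=2.8,fy=2.8,interpolation=cv2.INTER_CUBIC))
cv2.imwrite("pics/c2.png",np.hstack(a)[:,:,::-1])
E
```

```text
time: 2.9
eef_pos: [0.5112, 0.213, 0.1269]
tool_rot: [[-0.003, 1.0, -0.002], [1.0, 0.003, -0.0], [-0.0, -0.002, -1.0]]
force: [0.4, -0.7, 0.4]
finger_gap: 0.0555
gripper_force: 0.0
```

View pics/c2.png

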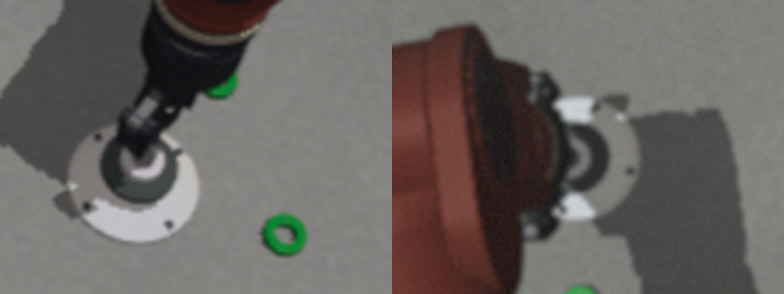

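```bash
python3 -m crank '[0,0,1.5,0,0,0, 0,0,3,0,0,0, 0,0,4.5,0,0,0, 0,0,5.3,0,0,0, 0,0,5.7,0,0,0, 0,0,6.1,0,0,0, 0,0,6.3,0,0,0, 0,0,6.5,0,0,0, 0,0,6.5,0,0,0, 0,0,6.5,0,0,0]' -0.3 30 && python3 -m crank '[0,0,0,0,0,0, 0,0,0,0,0,0, 0,0,0,0,0,0, 0,0,0,0,0,0, 0,0,0,0,0,0, 0,0,0,0,0,0, 0,0,0,0,0,0, 0,0,0,0,0,0, 0,0,0,0,0,0, 0,0,0,0,0,0]' 1 25
```

```text
time: 4.25
eef_pos: [0.512, 0.2113, 0.0634]
tool_rot: [[-0.0, 1.0, 0.0], [1.0, 0.0, -0.0], [-0.0, 0.0, -1.0]]
force: [0.5, -0.0, -0.3]
finger_gap: 0.0552
gripper_force: 0.0
time: 5.5
eef_pos: [0.5135, 0.2113, 0.0642]
tool_rot: [[0.0, 1.0, 0.003], [1.0, -0.0, 0.0], [0.0, 0.003, -1.0]]
force: [6.0, -0.4, 1.7]
finger_gap: 0.036
gripper_force: 25.6
```

```bash
Z='x'; python3 -m crank '[0,0.1,0,0,0,0, 0,0.2,0,0,0,0, 0,0.3,0,0,0,0, 0,0.3,0,0,0,0, 0,0.3,0,0,0,0, 0,0.3,0,0,0,0, 0,0.3,0,0,0,0, 0,0.3,0,0,0,0, 0,0.3,0,0,0,0, 0,0.3,0,0,0,0]'; python3 -m crank '[0.1,0,0,0,0,0, 0.2,0,0,0,0,0, 0.3,0,0,0,0,0, 0.3,0,0,0,0,0, 0.3,0,0,0,0,0, 0.3,0,0,0,0,0, 0.3,0,0,0,0,0, 0.3,0,0,0,0,0, 0.3,0,0,0,0,0, 0.3,0,0,0,0,0]';  python3 -m crank '[-0.1,0,0,0,0,0, -0.2,0,0,0,0,0, -0.3,0,0,0,0,0, -0.4,0,0,0,0,0, -0.5,0,0,0,0,0, -0.6,0,0,0,0,0, -0.6,0,0,0,0,0, -0.6,0,0,0,0,0, -0.6,0,0,0,0,0, -0.6,0,0,0,0,0]'
```

```text
time: 6.75
eef_pos: [0.5143, 0.2113, 0.0636]
tool_rot: [[-0.0, 1.0, -0.001], [1.0, 0.0, -0.0], [-0.0, -0.001, -1.0]]
force: [-3.6, -0.4, 6.0]
finger_gap: 0.0358
gripper_force: 26.0
time: 8.0
eef_pos: [0.5147, 0.2126, 0.0636]
tool_rot: [[0.001, 1.0, -0.001], [1.0, -0.001, -0.004], [-0.004, -0.001, -1.0]]
force: [-2.4, -10.4, 7.3]
finger_gap: 0.0358
gripper_force: 25.9
time: 9.25
eef_pos: [0.515, 0.209, 0.0637]
tool_rot: [[-0.001, 1.0, 0.0], [1.0, 0.001, 0.001], [0.001, 0.0, -1.0]]
force: [-0.2, 4.2, 4.6]
finger_gap: 0.0357
gripper_force: 25.9
```

```bash
python3 -m crank '[0.3,0,-0.1,0,0,0, 0.3,0,-1,0,0,0, 0.3,0,-3,0,0,0, 0.3,0,-5,0,0,0, 0.3,0,-7,0,0,0, 0.3,0,-8,0,0,0, -3,0.5,-8.5,0,0,0, -7,1,-8.5,0,0,0, -11,1.6,-8.5,0,0,0, -15,2.1,-8.5,0,0,0]'; python3 -m crank '[-5,0.7,0,0,0,0, -10,1.3,1,0,0,0, -15,2,3,0,0,0, -19,2.5,5,0,0,0, -22,2.9,6.5,0,0,0, -22,2.9,7.3,0,0,0, -22,2.9,8,0,0,0, -22,2.9,8.4,0,0,0, -22,2.9,8.4,0,0,0, -22,2.9,8.4,0,0,0]'
```

```text
time: 10.5
eef_pos: [0.5359, 0.0571, 0.1485]
tool_rot: [[-0.0, 1.0, -0.0], [1.0, 0.0, -0.0], [-0.0, -0.0, -1.0]]
force: [1.3, -0.4, -0.7]
finger_gap: 0.0357
gripper_force: 25.4
time: 11.75
eef_pos: [0.5651, -0.1613, 0.0647]
tool_rot: [[-0.001, 1.0, 0.0], [1.0, 0.001, -0.0], [-0.0, 0.0, -1.0]]
force: [0.2, -0.5, 0.3]
finger_gap: 0.0362
gripper_force: 25.4
```

```bash
python3 -m crank '[0,0,0.1,0,0,0, 0,0,0.1,0,0,0, 0,0,0.1,0,0,0, 0,0,0.1,0,0,0, 0,0,0.1,0,0,0, 0,0,0.1,0,0,0, 0,0,-1,0,0,0, 0,0,-3,0,0,0, 0,0,-5,0,0,0, 0,0,-6.6,0,0,0]' -0.3 25;  python3 -m crank '[2,-0.5,0,0,0,0, 5,-1.5,0,0,0,0, 8.2,-2.2,0,0,0,0, 8.2,-2.2,2,0,0,0, 8.2,-2.2,4,0,0,0, 8.2,-2.2,6,0,0,0, 8.2,-2.2,6.8,0,0,0, 8.2,-2.2,7.2,0,0,0, 8.2,-2.2,7.2,0,0,0, 8.2,-2.2,7.2,0,0,0]' -1
```

```text
time: 13.0
eef_pos: [0.5655, -0.162, 0.1327]
tool_rot: [[-0.0, 1.0, 0.002], [1.0, 0.0, -0.001], [-0.001, 0.002, -1.0]]
force: [-0.9, -0.4, 0.3]
finger_gap: 0.0554
gripper_force: 0.0
time: 14.25
eef_pos: [0.5434, -0.08, 0.059]
tool_rot: [[0.0, 1.0, 0.001], [1.0, -0.0, -0.001], [-0.001, 0.001, -1.0]]
force: [-0.8, -0.1, -0.3]
finger_gap: 0.0858
gripper_force: 0.0
```

```bash
python3 -m crank '[0,0,0,0,0,0, 0,0,0,0,0,0, 0,0,0,0,0,0, 0,0,0,0,0,0, 0,0,0,0,0,0, 0,0,0,0,0,0, 0,0,0,0,0,0, 0,0,0,0,0,0, 0,0,0,0,0,0, 0,0,0,0,0,0]' 1 40
```

```text
time: 15.5
eef_pos: [0.5433, -0.0798, 0.0593]
tool_rot: [[-0.0, 1.0, 0.001], [1.0, 0.0, -0.001], [-0.001, 0.001, -1.0]]
force: [-2.1, -0.2, 6.5]
finger_gap: 0.0615
gripper_force: 42.7
```

```bash
python3 -m crank '[0,0,-1,0,0,0, 0,0,-3,0,0,0, 0,0,-5,0,0,0, 0,0,-7,0,0,0, 2,-0.2,-9,0,0,0, 7,-0.7,-9,0,0,0, 12,-1.2,-9,0,0,0, 17,-1.7,-9,0,0,0, 22,-2.2,-9,0,0,0, 26,-2.6,-9,0,0,0]';  python3 -m crank '[2,-0.2,0,0,0,0, 3.1,-0.3,0,0,0,0, 3.1,-0.3,1,0,0,0, 3.1,-0.3,2,0,0,0, 3.1,-0.3,3,0,0,0, 3.1,-0.3,3.5,0,0,0, 3.1,-0.3,4,0,0,0, 3.1,-0.3,4.5,0,0,0, 3.1,-0.3,5,0,0,0, 3.1,-0.3,5,0,0,0]'
```

```text
time: 16.75
eef_pos: [0.516, 0.1832, 0.1493]
tool_rot: [[-0.001, 1.0, 0.0], [1.0, 0.001, 0.0], [0.0, 0.0, -1.0]]
force: [0.0, -0.1, -2.1]
finger_gap: 0.0608
gripper_force: 43.8
time: 18.0
eef_pos: [0.5138, 0.2113, 0.0979]
tool_rot: [[0.0, 1.0, -0.0], [1.0, -0.0, -0.0], [-0.0, -0.0, -1.0]]
force: [1.0, -0.5, -1.4]
finger_gap: 0.0611
gripper_force: 43.8
```

```bash
python3 -m crank '[0,0,0.6,0,0,0, 0,0,1.2,0,0,0, 0,0,1.8,0,0,0, 0,0,2.4,0,0,0, 0,0,3,0,0,0, 0,0,3.4,0,0,0, 0,0,3.7,0,0,0, 0,0,3.9,0,0,0, 0,0,3.9,0,0,0, 0,0,3.9,0,0,0]'
```

```text
time: 19.25
eef_pos: [0.5139, 0.2113, 0.0593]
tool_rot: [[-0.0, 1.0, 0.0], [1.0, 0.0, -0.0], [-0.0, 0.0, -1.0]]
force: [0.6, -1.0, -1.1]
finger_gap: 0.061
gripper_force: 43.8
```

```bash
python3 -m crank '[0,0,0,0,0,0, 0,0,0,0,0,0, 0,0,0,0,0,0, 0,0,0,0,0,0, 0,0,-2,0,0,0, 0,0,-5,0,0,0, 0,0,-8,0,0,0, 0,0,-8.5,0,0,0, -4,0.7,-8.5,0,0,0, -9,1.5,-8.5,0,0,0]' -1;  python3 -m crank '[-5,0.9,0,0,0,0, -10,1.7,0,0,0,0, -15,2.6,0,0,0,0, -20,3.4,0,0,0,0, -25,4.3,0,0,0,0, -30,5.2,0,0,0,0, -34,5.8,0,0,0,0, -36.6,6.3,1,0,0,0, -36.6,6.3,3,0,0,0, -36.6,6.3,4.5,0,0,0]' -0.6
python3 - <<'E'
from h import *
a=[]
for n,w in(("scene",(310,190,450,295)),("top",(150,195,290,300))):
    d=get_image(n);a.append(cv2.resize(d["frame"][w[1]:w[3],w[0]:w[2]],None,fx=2.8,fy=2.8,interpolation=cv2.INTER_CUBIC))
cv2.imwrite("pics/c3.png",np.hstack(a)[:,:,::-1])
E
```

```text
time: 20.5
eef_pos: [0.5288, 0.1209, 0.1444]
tool_rot: [[-0.002, 1.0, 0.0], [1.0, 0.002, -0.0], [-0.0, 0.0, -1.0]]
force: [0.7, 0.1, -0.7]
finger_gap: 0.0851
gripper_force: 0.0
time: 21.75
eef_pos: [0.5912, -0.2437, 0.0975]
tool_rot: [[-0.0, 1.0, -0.002], [1.0, 0.0, 0.001], [0.001, -0.002, -1.0]]
force: [0.3, -0.7, -0.5]
finger_gap: 0.0684
gripper_force: 0.0
```

View pics/c3.png

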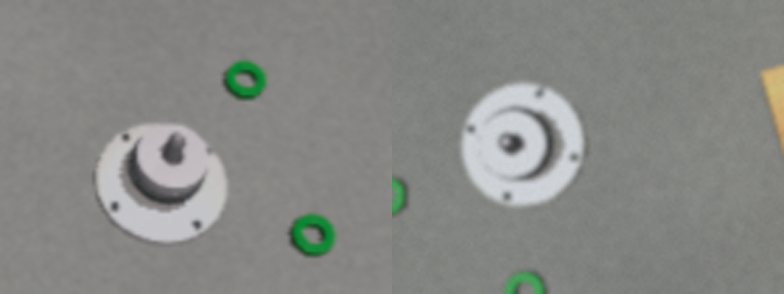

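The scene (175,150) and top (510,142) parts of the crop show the large collar flat on the carrier. Next is the middle collar.

```bash
python3 -m crank '[0,0,1,0,0,0, 0,0,2,0,0,0, 0,0,3,0,0,0, 0,0,3.4,0,0,0, 0,0,3.7,0,0,0, 0,0,3.7,0,0,0, 0,0,3.7,0,0,0, 0,0,3.7,0,0,0, 0,0,3.7,0,0,0, 0,0,3.7,0,0,0]'; python3 -m crank '[0,0,0,0,0,0, 0,0,0,0,0,0, 0,0,0,0,0,0, 0,0,0,0,0,0, 0,0,0,0,0,0, 0,0,0,0,0,0, 0,0,0,0,0,0, 0,0,0,0,0,0, 0,0,0,0,0,0, 0,0,0,0,0,0]' 1 35
```

```text
time: 23.1
eef_pos: [0.5919, -0.2447, 0.0623]
tool_rot: [[-0.0, 1.0, 0.0], [1.0, 0.0, -0.0], [-0.0, 0.0, -1.0]]
force: [-0.4, -0.2, 0.7]
finger_gap: 0.0681
gripper_force: 0.0
time: 24.35
eef_pos: [0.5921, -0.2448, 0.0627]
tool_rot: [[0.0, 1.0, 0.0], [1.0, -0.0, -0.0], [-0.0, 0.0, -1.0]]
force: [-0.5, 0.5, 5.6]
finger_gap: 0.0479
gripper_force: 36.6
```

```bash
python3 -m crank '[0,0,-1,0,0,0, 0,0,-3,0,0,0, 0,0,-5,0,0,0, 0,0,-7,0,0,0, 3,-0.5,-9,0,0,0, 8,-1.4,-9,0,0,0, 13,-2.2,-9,0,0,0, 18,-3.1,-9,0,0,0, 23,-3.9,-9,0,0,0, 28,-4.8,-9,0,0,0]'; python3 -m crank '[5,-0.9,0,0,0,0, 10,-1.7,0,0,0,0, 15,-2.6,0,0,0,0, 17.6,-3,0,0,0,0, 17.6,-3,1,0,0,0, 17.6,-3,2,0,0,0, 17.6,-3,3,0,0,0, 17.6,-3,4,0,0,0, 17.6,-3,4.5,0,0,0, 17.6,-3,5,0,0,0]'
```

```text
time: 25.6
eef_pos: [0.5438, 0.0368, 0.1537]
tool_rot: [[0.0, 1.0, 0.001], [1.0, -0.0, -0.0], [-0.0, 0.001, -1.0]]
force: [1.3, 0.4, -0.5]
finger_gap: 0.0482
gripper_force: 36.3
time: 26.85
eef_pos: [0.5141, 0.2111, 0.102]
tool_rot: [[0.0, 1.0, 0.0], [1.0, -0.0, -0.0], [-0.0, 0.0, -1.0]]
force: [0.5, 0.3, -0.8]
finger_gap: 0.0482
gripper_force: 36.3
```

```bash
python3 -m crank '[0,0,0.4,0,0,0, 0,0,0.8,0,0,0, 0,0,1.2,0,0,0, 0,0,1.5,0,0,0, 0,0,1.8,0,0,0, 0,0,2,0,0,0, 0,0,2.1,0,0,0, 0,0,2.1,0,0,0, 0,0,2.1,0,0,0, 0,0,2.1,0,0,0]'
```

```text
time: 28.1
eef_pos: [0.514, 0.2113, 0.0814]
tool_rot: [[-0.0, 1.0, 0.0], [1.0, 0.0, -0.0], [-0.0, 0.0, -1.0]]
force: [0.0, -0.1, -0.8]
finger_gap: 0.0483
gripper_force: 36.3
```

```bash
python3 -m crank '[0,0,0.1,0,0,0, 0,0,0.1,0,0,0, 0,0,0.1,0,0,0, 0,0,0.1,0,0,0, 0,0,-2,0,0,0, 0,0,-4,0,0,0, 0,0,-6,0,0,0, 0,0,-7,0,0,0, -4,0.5,-7,0,0,0, -9,1.2,-7,0,0,0]' -0.6;  python3 -m crank '[-5,0.7,0,0,0,0, -10,1.4,0,0,0,0, -15,2.1,0,0,0,0, -20,2.7,0,0,0,0, -25,3.4,0,0,0,0, -28.3,3.9,1,0,0,0, -28.3,3.9,2,0,0,0, -28.3,3.9,3,0,0,0, -28.3,3.9,4,0,0,0, -28.3,3.9,5,0,0,0]' -0.3
python3 - <<'E'
from h import *
a=[]
for n,w in(("scene",(310,190,450,295)),("scene",(180,120,320,225))):
    d=get_image(n);a.append(cv2.resize(d["frame"][w[1]:w[3],w[0]:w[2]],None,fx=2.8,fy=2.8,interpolation=cv2.INTER_CUBIC))
cv2.imwrite("pics/c4.png",np.hstack(a)[:,:,::-1])
E
```

```text
time: 29.35
eef_pos: [0.526, 0.1209, 0.1515]
tool_rot: [[-0.002, 1.0, 0.0], [1.0, 0.002, -0.0], [-0.0, 0.0, -1.0]]
force: [1.9, 1.0, 0.3]
finger_gap: 0.0681
gripper_force: 0.0
time: 30.6
eef_pos: [0.5649, -0.1608, 0.1007]
tool_rot: [[-0.001, 1.0, -0.0], [1.0, 0.001, -0.0], [-0.0, -0.0, -1.0]]
force: [0.6, -0.5, 0.2]
finger_gap: 0.0556
gripper_force: 0.0
```

View pics/c4.png

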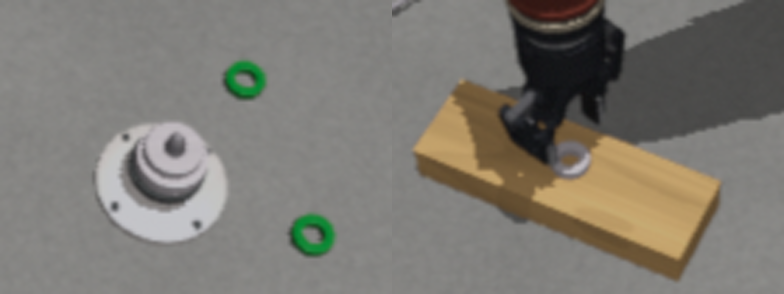

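Left: the middle collar is seated on the large one at (172,150). Right: the small collar lies on the timber near (570,160). I'll check that it is still where I left it.

```bash
python3 - <<'E'
from h import *
d=get_image("scene")
print(ray(d,243.6,177.1,.057),proj(d,(.565,-.162,.057)))
for b in blobs(d,(225,165,262,195),(0,0,120),(180,70,255),20): print(np.round(b,1),ray(d,b[0],b[1],.056).round(4))
E
```

```text
[ 0.56769875 -0.15705827  0.057     ] [242.91138342 175.42961579]
[245.8 179.1   6.3  12.8  51. ] [ 0.5681 -0.1491  0.056 ]
```

```bash
python3 -m crank '[0.2,0,1,0,0,0, 0.2,0,2,0,0,0, 0.2,0,3,0,0,0, 0.2,0,3.4,0,0,0, 0.2,0,3.7,0,0,0, 0.2,0,3.7,0,0,0, 0.2,0,3.7,0,0,0, 0.2,0,3.7,0,0,0, 0.2,0,3.7,0,0,0, 0.2,0,3.7,0,0,0]'; python3 -m crank '[0,0,0,0,0,0, 0,0,0,0,0,0, 0,0,0,0,0,0, 0,0,0,0,0,0, 0,0,0,0,0,0, 0,0,0,0,0,0, 0,0,0,0,0,0, 0,0,0,0,0,0, 0,0,0,0,0,0, 0,0,0,0,0,0]' 1 25
python3 -m crank '[0,0,-1,0,0,0, 0,0,-3,0,0,0, 0,0,-5,0,0,0, 0,0,-7,0,0,0, 3,-0.4,-9,0,0,0, 8,-1.1,-9,0,0,0, 13,-1.8,-9,0,0,0, 18,-2.5,-9,0,0,0, 23,-3.2,-9,0,0,0, 28,-3.8,-9,0,0,0]'; python3 -m crank '[5,-0.7,0,0,0,0, 8,-1.1,0,0,0,0, 9.1,-1.3,0,0,0,0, 9.1,-1.3,0,0,0,0, 9.1,-1.3,1,0,0,0, 9.1,-1.3,1.5,0,0,0, 9.1,-1.3,1.8,0,0,0, 9.1,-1.3,1.8,0,0,0, 9.1,-1.3,1.8,0,0,0, 9.1,-1.3,1.8,0,0,0]'
python3 - <<'E'
from h import *
a=[]
for n,w in(("scene",(310,190,450,295)),("top",(130,190,270,295))):
    d=get_image(n);a.append(cv2.resize(d["frame"][w[1]:w[3],w[0]:w[2]],None,fx=2.8,fy=2.8,interpolation=cv2.INTER_CUBIC))
cv2.imwrite("pics/c5.png",np.hstack(a)[:,:,::-1])
E
```

```text
time: 32.0
eef_pos: [0.565, -0.1597, 0.0643]
tool_rot: [[0.0, 1.0, 0.0], [1.0, -0.0, -0.0], [-0.0, 0.0, -1.0]]
force: [-0.1, 0.2, -0.2]
finger_gap: 0.0558
gripper_force: 0.0
time: 33.25
eef_pos: [0.5651, -0.1597, 0.0645]
tool_rot: [[0.0, 1.0, 0.0], [1.0, -0.0, -0.0], [-0.0, 0.0, -1.0]]
force: [-1.0, 0.8, 5.2]
finger_gap: 0.0357
gripper_force: 25.4
time: 34.5
eef_pos: [0.5268, 0.1219, 0.1557]
tool_rot: [[0.0, 1.0, 0.001], [1.0, -0.0, -0.0], [-0.0, 0.001, -1.0]]
force: [0.1, -0.8, -0.1]
finger_gap: 0.036
gripper_force: 25.1
time: 35.75
eef_pos: [0.5141, 0.2113, 0.1365]
tool_rot: [[-0.0, 1.0, 0.0], [1.0, 0.0, -0.0], [-0.0, 0.0, -1.0]]
force: [-0.6, 0.3, 0.1]
finger_gap: 0.0359
gripper_force: 25.1
```

View pics/c5.png

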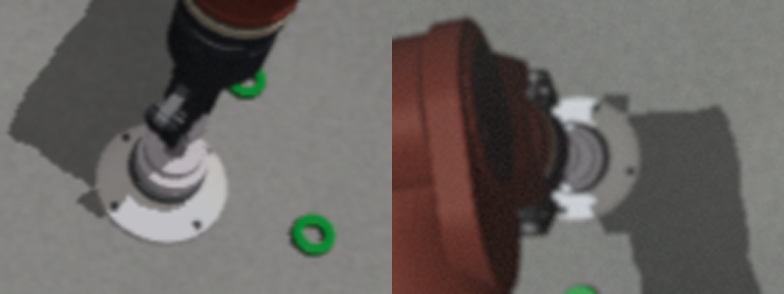

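The collar is held over the post, mostly hidden by the jaw near (175,150). I'll lower it slowly and watch the force.

```bash
python3 -m crank '[0,0,0.4,0,0,0, 0,0,0.8,0,0,0, 0,0,1.2,0,0,0, 0,0,1.6,0,0,0, 0,0,2,0,0,0, 0,0,2.4,0,0,0, 0,0,2.7,0,0,0, 0,0,3,0,0,0, 0,0,3,0,0,0, 0,0,3,0,0,0]'
```

```text
time: 37.1
eef_pos: [0.514, 0.2114, 0.1063]
tool_rot: [[-0.0, 1.0, 0.0], [1.0, 0.0, 0.0], [0.0, 0.0, -1.0]]
force: [0.8, 1.0, -0.5]
finger_gap: 0.036
gripper_force: 25.1
```

```bash
python3 -m crank '[0,0,0.2,0,0,0, 0,0,0.4,0,0,0, 0,0,0.6,0,0,0, 0,0,0.8,0,0,0, 0,0,0.9,0,0,0, 0,0,1,0,0,0, 0,0,1,0,0,0, 0,0,1,0,0,0, 0,0,1,0,0,0, 0,0,1,0,0,0]'; python3 -m crank '[0,0,0,0,0,0, 0,0,0,0,0,0, 0,0,0,0,0,0, 0,0,0,0,0,0, 0,0,0,0,0,0, 0,0,-1,0,0,0, 0,0,-2,0,0,0, 0,0,-4,0,0,0, 0,0,-5,0,0,0, 0,0,-5,0,0,0]' -0.3
```

```text
time: 38.35
eef_pos: [0.514, 0.2114, 0.0963]
tool_rot: [[0.0, 1.0, 0.0], [1.0, -0.0, 0.0], [0.0, 0.0, -1.0]]
force: [2.4, 2.9, -0.1]
finger_gap: 0.0357
gripper_force: 25.1
time: 39.6
eef_pos: [0.5147, 0.2114, 0.1477]
tool_rot: [[0.0, 1.0, 0.002], [1.0, -0.0, 0.0], [0.0, 0.002, -1.0]]
force: [0.4, 0.4, -0.1]
finger_gap: 0.0554
gripper_force: 0.0
```

Now I'll close the jaws to a 24 mm gap straddling the post and press on the small collar with the fingertips.

```bash
python3 -m crank '[0,0,0,0,0,0, 0,0,0,0,0,0, 0,0,0,0,0,0, 0,0,1,0,0,0, 0,0,2,0,0,0, 0,0,3,0,0,0, 0,0,3.6,0,0,0, 0,0,3.6,0,0,0, 0,0,3.6,0,0,0, 0,0,3.6,0,0,0]' 0.435 60; python3 -m crank '[0,0,0.1,0,0,0, 0,0,0.2,0,0,0, 0,0,0.3,0,0,0, 0,0,0.4,0,0,0, 0,0,0.5,0,0,0, 0,0,0.6,0,0,0, 0,0,0.7,0,0,0, 0,0,0.8,0,0,0, 0,0,0.9,0,0,0, 0,0,1,0,0,0]'
```

```text
time: 40.85
eef_pos: [0.5142, 0.2114, 0.1107]
tool_rot: [[-0.0, 1.0, 0.001], [1.0, 0.0, 0.0], [0.0, 0.001, -1.0]]
force: [0.2, -0.1, 0.1]
finger_gap: 0.0239
gripper_force: 0.0
time: 42.1
eef_pos: [0.514, 0.2113, 0.1009]
tool_rot: [[-0.0, 1.0, 0.0], [1.0, 0.0, -0.0], [-0.0, 0.0, -1.0]]
force: [-2.4, -0.6, 5.0]
finger_gap: 0.0244
gripper_force: 2.9
```

```bash
python3 -m crank '[0,0,0.2,0,0,0, 0,0,0.4,0,0,0, 0,0,0.6,0,0,0, 0,0,0.8,0,0,0, 0,0,1,0,0,0, 0,0,1.1,0,0,0, 0,0,1.2,0,0,0, 0,0,1.3,0,0,0, 0,0,1.4,0,0,0, 0,0,1.5,0,0,0]'; python3 -m crank '[0,0,0.1,0,0,0, 0,0,0.1,0,0,0, 0,0,0.2,0,0,0, 0,0,0.2,0,0,0, 0,0,0.2,0,0,0, 0,0,0.3,0,0,0, 0,0,0.3,0,0,0, 0,0,0.3,0,0,0, 0,0,0.3,0,0,0, 0,0,0.3,0,0,0]'
```

```text
time: 43.35
eef_pos: [0.514, 0.2113, 0.0858]
tool_rot: [[-0.0, 1.0, 0.0], [1.0, 0.0, -0.0], [-0.0, 0.0, -1.0]]
force: [-2.5, -0.2, 5.5]
finger_gap: 0.0243
gripper_force: 2.9
time: 44.6
eef_pos: [0.5142, 0.2114, 0.0839]
tool_rot: [[-0.0, 1.0, 0.001], [1.0, 0.0, -0.0], [-0.0, 0.001, -1.0]]
force: [-5.6, -1.9, 15.0]
finger_gap: 0.0239
gripper_force: 7.3
```

```bash
python3 -m crank '[0,0,0.05,0,0,0, 0,0,0.1,0,0,0, 0,0,0.15,0,0,0, 0,0,0.2,0,0,0, 0,0,0.25,0,0,0, 0,0,0.3,0,0,0, 0,0,0.3,0,0,0, 0,0,0.3,0,0,0, 0,0,0.3,0,0,0, 0,0,0.3,0,0,0]'
```

```text
time: 45.85
eef_pos: [0.5145, 0.2115, 0.0836]
tool_rot: [[-0.0, 1.0, 0.002], [1.0, 0.0, -0.0], [-0.0, 0.002, -1.0]]
force: [-15.9, -4.2, 37.2]
finger_gap: 0.0243
gripper_force: 18.5
```

The press stopped at TCP z of about 0.0836, which matches home. I'll retreat and verify.

```bash
python3 -m crank '[0,0,-0.3,0,0,0, 0,0,-0.6,0,0,0, 0,0,-2,0,0,0, 0,0,-4,0,0,0, 0,0,-7,0,0,0, 0,0,-11,0,0,0, -6,0,-11,0,0,0, -12,0,-11,0,0,0, -18,0,-11,0,0,0, -24,0,-11,0,0,0]'
python3 - <<'E'
from h import *
a=[]
for n,w in(("scene",(340,215,410,285)),("top",(160,210,230,280))):
    d=get_image(n);a.append(cv2.resize(d["frame"][w[1]:w[3],w[0]:w[2]],None,fx=5.6,fy=5.6,interpolation=cv2.INTER_CUBIC))
    print(n,[np.round(proj(d,(.514-.002,.212,z)),1) for z in(0.067,.055,.041,.098)],"crop origin",w[:2])
cv2.imwrite("pics/c6.png",np.hstack(a)[:,:,::-1])
E
```

```text
time: 47.1
eef_pos: [0.514, -0.0306, 0.1909]
tool_rot: [[-0.0, 1.0, 0.002], [1.0, 0.0, -0.001], [-0.001, 0.002, -1.0]]
force: [1.3, -1.0, 0.1]
finger_gap: 0.0241
gripper_force: 0.0
scene [array([372.2, 243.8]), array([371.3, 246. ]), array([370.3, 248.5]), array([374.5, 238. ])] crop origin (340, 215)
top [array([191.7, 245.9]), array([192.6, 246. ]), array([193.6, 246.2]), array([189.4, 245.5])] crop origin (160, 210)
```

View pics/c6.png

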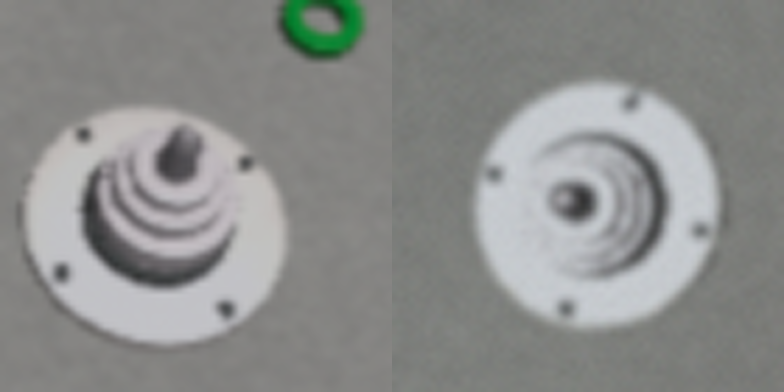

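The crop shows three concentric tiers, small on top at about (178,165) against the predicted (180,161) for a home stack. The carrier is down and the arm is clear.

```bash
python3 -c "
from bench import *
print(close_job())"
```

```text
the job is handed in; nothing more can be done
None
```

I handed the job in with the large, middle and small collars stacked in order on the post, the carrier pressed to its stop and the arm clear, at about 47 s; the last picture agrees, but no verdict came back.

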